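# Find a filler bar's balance point and set its hanger saddle there

### The arm

A 7-joint arm with a two-finger parallel gripper is mounted at the origin on the work surface. World frame = base frame: x ahead of the robot, y to its left, z up, the work surface at z = 0. Lengths are in mm, angles in rad, forces in N, time in s.
With the tool pointing down it reaches from about 400 to 875 mm from the base axis. Payload 4.4 kg.
Tool frame: the origin (TCP) lies at the very end of the fingers, on their centre line; the grasp point (between the pads) lies 19 mm behind it; z points along the fingers, y is the line along which they close (so a half turn about z gives the same grasp; the last joint's range is limited). The gripper opens to 85 mm and grips with 20 to 120 N. Pads are 22 mm wide; open, the fingers measure 114 mm over their backs; the gripper's body (76 mm by 85 mm) begins 54 mm behind the grasp point. The pads swing forward as they close: fully open they stand 13 mm farther back than shut.
Start: joints at [1.27, 0.628, 0.038, 1.517, -0.027, 0.996, -0.02], TCP at [151.25, -632.172, 203.913] pointing down, gripper open.
Joint ranges: [-3.06, 3.06], [-0.37, 2.12], [-1.25, 1.32], [0.18, 2.47], [-1.1, 4.24], [0.23, 1.98], [-2.94, 2.94]. Speed limits (rad/s): [2.57, 2.57, 3.14, 3.14, 3.14, 3.14, 3.14].

### API

Orientations are given as [roll, pitch, yaw] about the fixed x, y, z axes, in that order (R = Rz(yaw) Ry(pitch) Rx(roll)).
In Python, from cell import monitor, viewer, workorder gives the robot as it stands.
- The arm moves only by the tool arm_command, never from a script. Its argument "series" is one flat list of numbers, 5 for each row, row after row: the opening in per cent of the stroke, from 0 (shut) to 100 (fully open), then the shift along the tool's x, y, z in cm, then the turn about the tool's z in degrees. In form: [claw, x, y, z, roll, claw, x, y, z, roll, ...]. A call has exactly 5 rows; each row is the pose to reach, as a shift and turn from the pose commanded when the call began, along the tool's axes at that moment; what a row does not reach only later rows make up. A row lasts 1/12 s, in which the tool goes at most 41.7 mm and 7.16 degrees, less where a joint would pass 70% of its speed; a pose out of reach is approached as far as the arm can. A call with a gripper value outside its range is refused whole. The fingers move at their own pace and stop on an object; the grip force is fixed at half the most. Time passes only in rows, so rows that repeat a pose let the fingers close, or fill a call up. It gives the time, the measured TCP pose, the force, the opening and the grip force at its end, in the units of the state.
- monitor.read_state(): the state, without advancing time (a new reading comes with each control period).
- viewer.get_image(name): name is "scene" or "top"; returns (picture, depth): 400x640x3 uint8, red, green, blue; 400x640 float32, mm along the optical axis (not along the pixel's ray), 0 where there is no reading.
- viewer.camera_model(name): a dict with "mtx" (3x3 intrinsics, pixels), "R" (3x3) and "t" (3): a world point X has camera coordinates R X + t. Camera axes: x right, y down, z forward; pixel columns grow to the right and rows downward; lengths in mm; the calibration is good to about 2 mm. A picture is of the moment at which its call begins. camera_model takes no time and is no camera call.
- workorder.finish_job(): hands the job in; it is judged then, once.
The state is a dict: "clock": time; "qpos": joint angles; "qd": joint speeds; "tau": joint torques, N m; "eef_pos": TCP position; "tool_rot": TCP orientation; "force": force on the tool from outside, world axes, zero at the start; "torque": the same for the moment, N m; "width": finger opening in mm; "gripper_force": force on a finger pad.
Only numpy, scipy, OpenCV 4.12 (cv2) and the standard library are available. Lean on these libraries where they do the work, as an engineer would, in place of code of your own. Each camera call takes 0.05 s, during which the arm holds its last target. There are 200 camera calls.

### The job

Gently push the aluminium filler bar along the deck of the balancing stand, nozzle end first and without lifting it, until it has only just tipped over the deck's edge onto the low rest and stays tipped when you let go. Then take the dark steel hanger saddle and set it gently astride the bar, square and fully down, centred right over the deck's edge, leaving the bar just tipped. Leave the cup, the ring cutter and the jar alone.

Things in the scene. Friction and masses are not known exactly. Their poses are not given: they have to be found in the camera images.
- stand: Balancing stand, fixed: dark steel base plate 370 x 90 x 8 mm carrying a white plastic deck block, 60 mm wide, top 40 mm above the table. Origin on the table right below the deck's edge; x = slide direction (level), z up. The deck runs from x = -200 mm to the edge at x = 0. Two guide strips on it, 8 mm high, 7 mm thick, x = -170 to -50 mm, form a 34 mm channel along y = 0.
- rest: The low rest: steel block on the stand's base plate ahead of the edge, 16 mm (x) by 50 mm, its top 30 mm above the table, 10 mm lower than the deck. Origin at the middle of its underside, 8 mm above the table, 100 mm ahead of the edge. The bar tips about 0.09 rad nose down onto it. Just tipped: the rest carries under 0.6 N, so the balance point is under about 9 mm past the edge.
- edge (a point): Middle of the deck's sharp front edge, the fulcrum, 40 mm above the table. Axes as the stand's. Deck and bar are slippery on each other: pushing the bar takes 1 to 3 N. Push and press with less than 15 N.
- bar: Filler bar, loose: closed aluminium tube 360 mm long (x), 30 mm wide (y), 28 mm high (z), 0.65 kg, lying in the deck's channel. Origin at the middle of its underside, x along the bar to its nozzle end, same way as the stand's x. An unseen heavy block inside puts the balance point anywhere within 32 mm either side of the middle. It starts level, its middle 80 to 120 mm behind the edge.
- bar_tail (a point): Middle of the bar's plain flat tail face, where to push: 180 mm behind the bar's middle, 14 mm above its underside. The face rises about 20 mm when the bar tips. Friction of a pressing finger can hold up or help the tipping a little: push a few mm at a time, and back the finger off or pause to see whether the bar tips.
- bar_nozzle (a point): Top of the nozzle, an upright steel stub 18 mm in diameter and 16 mm high on the bar's top face, 150 mm ahead of the bar's middle. A bar pushed too far can be pushed back from this end.
- saddle: Hanger saddle, loose, dark steel, 45 g, upright on the table: upside-down channel 36 mm long (x), 44 mm wide (y), two 4 mm legs 16 mm long with 36 mm between them, a 5 mm top plate, and on it an upright tab to grip, 10 mm thick (x), 26 mm wide (y), 21 to 56 mm above the legs' ends. Origin midway between the legs' lower ends, z up.
- saddle_mid (a point): Middle of the underside of the saddle's top plate, 16 mm above the saddle's origin: the face that rests on the bar's top. Set on the bar, the saddle's x lies along the bar (either way round), its legs straddle the bar's width and its origin is 12 mm above the bar's underside.
- cup: Bystander: open steel cup, 64 mm in diameter, 60 mm high, origin at the middle of its underside.
- cutter: Bystander: steel pastry ring cutter, 66 mm in diameter, 40 mm high, origin at the middle of its underside.
- jar: Bystander: jar with a white cap, 70 mm in diameter, 100 mm high, origin at the middle of its underside.
Mind the look-alikes: they are no part of the job. Leave any orange look-alike of the saddle alone.

How it is judged (in metres and radians):
On the way:
1. the bar, let go, lies only just tipped over the edge onto the rest (angle between bar's own x axis and vertical above 1.62 rad and z of bar in the frame of stand above 0.03 m and contact force between bar and rest below 0.6 N and contact force between the fingers and bar below 0.05 N and linear speed of bar below 0.01 m/s), for 0.2 s.
At the end, for the whole second after the job is handed in: The bar rests just tipped (over 0.05 rad nose down, under 0.6 N on the rest), the saddle sits astride it, fully down (within 2.5 mm) and square (0.12 rad), its middle within 7 mm of the deck's edge along the bar; all released and at rest (all of step 1 and x of saddle_mid in the frame of edge between -0.007 and 0.007 m and z of saddle in the frame of bar between 0.009 and 0.0145 m and y of saddle in the frame of bar between -0.004 and 0.004 m and angle between the x axis of saddle and the x axis of bar, either way round below 0.12 rad and angle between the z axis of saddle and the z axis of bar, either way round below 0.1 rad and linear speed of saddle below 0.01 m/s and contact force between the fingers and saddle below 0.05 N); the robot touches nothing.
It fails at once if the bar is pushed or gripped by the fingers with more than 15 N (contact force between the fingers and bar above 15 N).
It fails at once if the saddle is pressed on the bar with more than 15 N (contact force between saddle and bar above 15 N).
It fails at once if the bar is lifted off the deck or dropped from the stand (z of bar in the frame of stand above 0.055 m or z of bar in the frame of stand below 0.025 m).
It fails at once if the cup, the cutter or the jar is moved more than 30 mm (distance of any of cup, cutter, jar from where it was at the start of the episode above 0.03 m).
It also fails if it takes over 72 s, if anything falls off the work surface, if the arm or the gripper's body presses on something with over 40 N, if the wrist force passes 120 N, or if a joint passes its speed limit or range.

## Working session

There is one attempt and no reset: what is moved stays moved. The work goes in short steps, Python scripts to look and compute and a tool call to move; the robot and the scene stay as the last step left them, time stands still between calls to the robot, and variables do not carry over. Pictures are saved under pics/ and viewed, at most 10 in all, crops included, and the job is handed in when it is done.

Besides the shell and the picture viewer there is one more tool, called as a command line: name --argument value ..., lists and objects as JSON in quotes. arm_command: Moves the arm, as the interface text tells. Its arguments: {"type":"object","properties":{"series":{"type":"array","items":{"type":"number"}}},"required":["series"]}

```bash
ls; mkdir -p pics; cat > h.py <<'E'
import numpy as np,cv2
from cell import monitor,viewer,workorder
def snap(n,fn=None):
    p,d=viewer.get_image(n)
    if fn: cv2.imwrite('pics/'+fn,p[:,:,::-1])
    return p,d
def cloud(n,d):
    c=viewer.camera_model(n);v,u=np.mgrid[0:400,0:640]
    r=np.stack([u,v,np.ones_like(u)],-1)@np.linalg.inv(c['mtx']).T*d[...,None]
    return (r-c['t'])@np.asarray(c['R'])
def ray(n,u,v,z):
    c=viewer.camera_model(n);R=np.asarray(c['R']);o=-R.T@c['t']
    k=R.T@np.linalg.inv(c['mtx'])@[u,v,1]
    return o+k*(z-o[2])/k[2]
E
python3 - <<'E'
from h import *
for n in('scene','top'):
    p,d=snap(n,n+'0.png'); np.savez(n+'0',p=p,d=d); c=viewer.camera_model(n); print(n,-np.asarray(c['R']).T@c['t'],np.round(c['R'],2).tolist(),c['mtx'][0][0])
s=monitor.read_state();print(s)
E
```

```text
pics
scene [1064.71671594  430.0638094   666.73313358] [[-0.71, 0.7, -0.01], [0.45, 0.45, -0.78], [-0.54, -0.56, -0.63]] 364.5691307843155
top [416.94004213 -88.79781141 937.62030866] [[0.01, -1.0, 0.03], [-0.99, -0.01, -0.16], [0.16, -0.03, -0.99]] 383.90685718820686
{'clock': 0.1, 'qpos': array([ 1.2702223 ,  0.6292775 ,  0.03845996,  1.51824377, -0.02697126,
        0.99632595, -0.01999337]), 'qd': array([ 0.00164667, -0.002551  , -0.00037438, -0.00233851,  0.00032223,
       -0.00157407, -0.00011389]), 'tau': array([ 2.91527351e-03, -5.64536369e+01,  1.23109091e+00, -1.93975371e+01,
        1.15364202e-02,  5.45156407e-03, -4.81373729e-05]), 'eef_pos': array([ 151.07595147, -631.57663588,  203.0736712 ]), 'tool_rot': array([-3.13985718e+00,  5.15377266e-05,  2.34784576e-01]), 'force': array([0.14117747, 0.26037179, 0.29072554]), 'torque': array([-0.00132573,  0.00812947,  0.01513646]), 'gripper_force': 0.0, 'width': 85.27994417012503}
```

View pics/scene0.png

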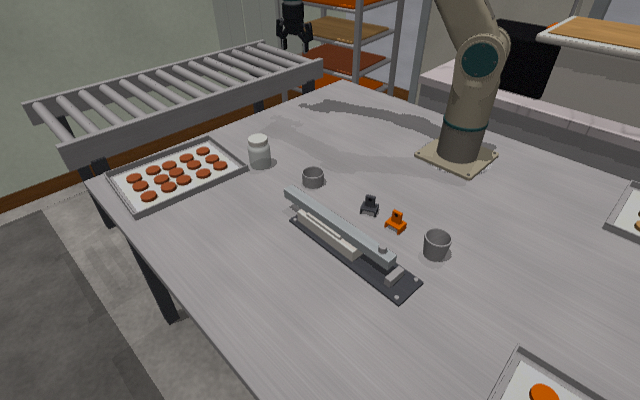

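View pics/top0.png

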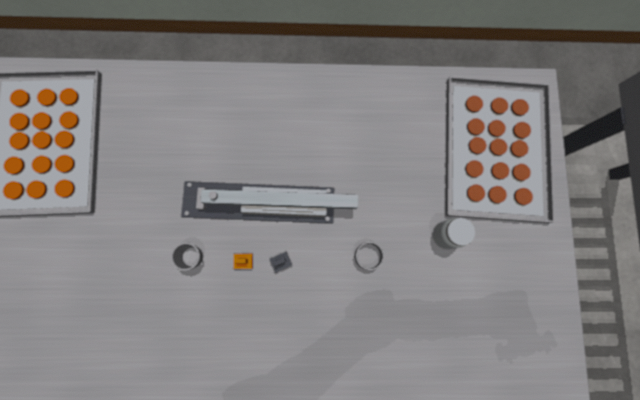

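The scene view shows the bar on its stand, with the nozzle at about (383,248). The dark saddle is at (370,205), the orange look-alike at (397,220), the cutter at (313,177), the cup at (436,245) and the jar at (259,150). In the top view the nozzle is at (213,196), the bar's tail at (358,201), the dark saddle at (281,262) and the base plate spans columns 182–333.

```bash
python3 - <<'E'
from h import *
for n in('top','scene'):
    f=np.load(n+'0.npz');p,d=f['p'],f['d'];X=cloud(n,d);z=X[...,2]
    roi=(X[...,0]>450)&(X[...,0]<800)&(X[...,1]>-330)&(X[...,1]<280)&(d>0)
    def rect(m,lab):
        m=m.astype(np.uint8);k,l,s,c=cv2.connectedComponentsWithStats(m)
        for i in range(1,k):
            if s[i,4]>25:
                P=X[l==i];r=cv2.minAreaRect(P[:,:2].astype(np.float32));print(n,lab,s[i,4],np.round(r[0],1),np.round(r[1],1),round(r[2],2),'z',np.round(np.percentile(P[:,2],[5,50,95]),1))
    rect(roi&(z>61)&(z<73),'bartop'); rect(roi&(z>76)&(z<90),'nozzle')
    rect(roi&(z>44)&(z<54),'strips'); rect(roi&(z>25)&(z<34),'rest')
    g=p.astype(int).sum(2)
    rect(roi&(g<220)&(z<16),'dark');rect(roi&(g<300)&(z>14)&(X[...,0]<620),'sadd')
    if n=='top': print(p[262,270:292].sum(1),p[190,180:190].sum(1))
E
python3 -c "
import cv2
a=cv2.imread('pics/top0.png')[170:285,165:375];cv2.imwrite('pics/crop0.png',cv2.resize(a,None,fx=3.8,fy=3.8,interpolation=cv2.INTER_CUBIC))"
```

```text
top bartop 2014 [572.3 -21. ] [359.9  31.3] 88.74 z [64.5 67.3 69.9]
top nozzle 53 [575.  128.1] [16.3 15.9] 50.1 z [77.9 82.5 85.9]
top strips 98 [593.1 -40.3] [117.7   4.9] 88.45 z [45.3 47.5 49.6]
top strips 190 [551.9 -46.6] [133.2  10.6] 88.54 z [44.8 47.5 50.6]
top rest 105 [577.3 170.6] [17.  49.3] 89.61 z [26.7 29.2 31.7]
top dark 647 [542.5  28.4] [306.   29.3] 83.07 z [ 5.   7.8 11.1]
top dark 48 [ 549.4 -141. ] [16.2 18.9] 82.35 z [3.4 7.6 9.8]
top sadd 68 [561.7 118.5] [ 12.2 103.3] 3.72 z [16. 51. 62.]
top sadd 28 [558.3  27.6] [59.4  0.9] 88.62 z [45.7 51.7 60. ]
top sadd 29 [556.8 -45.5] [52.   0.9] 88.54 z [46.9 53.2 64.7]
top sadd 62 [ 554.5 -140.4] [110.2   1.1] 88.77 z [43.1 51.3 62.7]
top sadd 79 [460.6 198. ] [ 8.5 35.4] 21.5 z [16.4 39.1 54.7]
[332 262 242 235 237 238 238 237 238 240 235 219 215 196 188 208 226 238
 238 244 271 334] [437 438 416 344 268 230 222 226 233 230]
scene bartop 1363 [576.  -21.3] [362.   32.1] 88.54 z [63.1 66.9 68.8]
scene nozzle 55 [579.1 129.3] [19.5 15.5] 40.88 z [78.1 82.7 84.9]
scene strips 451 [590.3 -19.4] [ 30.5 358.9] 3.26 z [44.6 48.  53.4]
scene strips 67 [464.9 194.3] [18.2 55.5] 12.52 z [44.5 49.2 53.5]
scene rest 45 [ 470.3 -219.7] [16.2 54.5] 26.2 z [25.4 29.2 33.6]
scene rest 163 [604.4 -27.8] [ 23.3 200.9] 4.38 z [25.5 29.5 33.6]
scene rest 53 [464.2 195. ] [14.4 48. ] 14.63 z [25.2 29.5 33.5]
scene rest 149 [580.9 171. ] [17.  51.4] 88.18 z [26.  29.3 30.9]
scene dark 1873 [580.9  37.1] [368.6  88.3] 88.96 z [3.5 7.1 9. ]
scene sadd 116 [ 465.8 -230.2] [63.5 30.9] 89.7 z [15.4 26.2 35.2]
scene sadd 764 [594.2 -18.8] [ 38.9 359.5] 3.33 z [29.3 52.6 62.7]
scene sadd 264 [464.8 193.5] [19.5 56.2] 10.47 z [16.9 37.6 55.1]
scene sadd 39 [580.7 132.8] [12.1 20.4] 44.64 z [66.9 73.3 80.3]
scene sadd 68 [584.4 177.5] [15.5 51.6] 69.72 z [15.  20.5 26.1]
```

View pics/crop0.png

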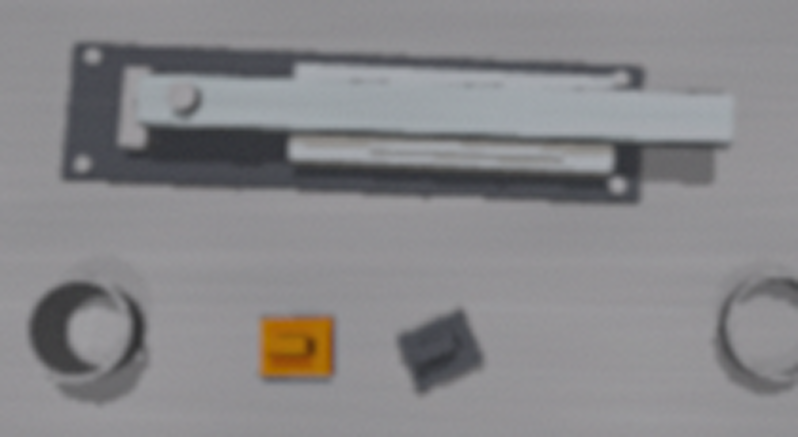

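The crop shows the dark saddle at full-image (281,262), turned roughly 25°. The bar runs along about +y: its middle is near (574,-21), the edge near (577,70.5) and the tail near (571,-201). First I shut the fingers, square up and move toward the tail.

arm_command --series '[0,3.3,-1.86,0,3,0,6.6,-3.72,0,6,0,9.9,-5.58,0,9,0,13.2,-7.44,0,12,0,16.5,-9.3,0,14.7]'

```text
clock: 0.52
eef_pos: [290.9, -501.7, 203.5]
tool_rot: [-3.141, 0.0, -0.025]
force: [0.7, -0.5, 0.9]
width: 25.7
gripper_force: 0.0
```

arm_command --series '[0,2.75,-2.58,0,0,0,5.5,-5.16,0,0,0,8.25,-7.74,0,0,0,11,-10.32,0,0,0,13.7,-12.9,0,0]'

```text
clock: 0.93
eef_pos: [430.9, -375.6, 203.7]
tool_rot: [-3.141, 0.0, -0.022]
force: [0.2, -0.3, 0.2]
width: 0.2
gripper_force: 0.0
```

arm_command --series '[0,2.75,-2.58,1,0,0,5.5,-5.16,3,0,0,8.25,-7.74,5,0,0,11,-10.32,6.5,0,0,13.7,-12.9,8,0]'

```text
clock: 1.35
eef_pos: [570.3, -249.8, 122.5]
tool_rot: [-3.141, 0.001, -0.022]
force: [0.4, -0.4, -0.2]
width: 0.1
gripper_force: 0.0
```

```bash
python3 - <<'E'
from h import *
s=monitor.read_state();print(s['eef_pos'],s['tool_rot'],s['width'],s['force'])
f=np.load('top0.npz');p,d=f['p'],f['d']
# saddle: dark blob, tab top etc
X=cloud('top',d);g=p.astype(int).sum(2);sat=p.max(2).astype(int)-p.min(2)
m=np.zeros((400,640),np.uint8);m[245:280,262:300]=((g<300)&(sat<60))[245:280,262:300]
m=cv2.morphologyEx(m,cv2.MORPH_OPEN,np.ones((2,2)))
P=X[m>0];print(m.sum(),[np.round(np.percentile(P[:,i],[2,50,98]),1) for i in range(3)])
for lo,hi in((15,28),(40,62)):
    Q=X[(m>0)&(X[...,2]>lo)&(X[...,2]<hi)];print(lo,len(Q),cv2.minAreaRect(Q[:,:2].astype(np.float32)),Q.mean(0))
c,sz,a=cv2.minAreaRect(np.argwhere(m>0)[:,::-1].astype(np.float32));print(c,sz,a,ray('top',*c,21))
f=np.load('scene0.npz');X=cloud('scene',f['d']);p=f['p'];sat=p.max(2).astype(int)-p.min(2)
w=(np.hypot(X[...,0]-c[0]*0-P[:,0].mean(),X[...,1]-P[:,1].mean())<45)&(sat<60)
for lo,hi in((18,24),(35,60),(53,62)):
    Q=X[w&(X[...,2]>lo)&(X[...,2]<hi)];print('sc',lo,len(Q),cv2.minAreaRect(Q[:,:2].astype(np.float32)) if len(Q)>3 else '')
E
```

```text
[ 570.29781416 -249.76977541  122.54871916] [-3.14119429e+00  1.13485491e-03 -2.19388539e-02] 0.11441398824752362 [ 0.44153137 -0.40245192 -0.17039017]
279 [array([404.4, 425.7, 445.8]), array([-46.9, -27.2,  -4.4]), array([-1.6, 20.7, 57.4])]
15 183 ((427.35797119140625, -24.733327865600586), (31.689931869506836, 42.3173713684082), 24.581157684326172) [426.79222344 -26.34020457  20.56116037]
40 55 ((428.8810119628906, -23.442365646362305), (10.10334587097168, 25.610248565673828), 26.127548217773438) [428.77051873 -23.61208043  55.14882732]
(281.4000549316406, 262.8000183105469) (15.20526123046875, 18.782970428466797) 63.43495178222656 [426.08607215 -26.57140009  21.        ]
sc 18 95 ((432.7314453125, -21.80532455444336), (36.23093795776367, 43.82638931274414), 24.66472816467285)
sc 35 78 ((432.9500732421875, -21.893585205078125), (14.287410736083984, 26.519926071166992), 16.88819122314453)
sc 53 29 ((432.6051330566406, -21.8955020904541), (13.205122947692871, 24.618839263916016), 21.109468460083008)
```

arm_command --series '[0,0,0,3,0,0,0,0,5,0,0,0.1,0,7.1,0,0,0.1,-0.8,7.1,0,0,0.1,-1.5,7.1,0]'

```text
clock: 1.77
eef_pos: [569.8, -235.6, 51.8]
tool_rot: [-3.14, 0.003, -0.023]
force: [0.6, 0.3, 0.5]
width: 0.1
gripper_force: 0.0
```

arm_command --series '[0,0,-0.5,0,0,0,0,-1,0,0,0,0,-1.5,0,0,0,0,-2,0,0,0,0,-2.5,0,0]'

```text
clock: 2.18
eef_pos: [572.0, -211.1, 53.8]
tool_rot: [3.141, -0.001, -0.022]
force: [0.1, -0.4, -0.4]
width: 0.0
gripper_force: 0.0
```

```bash
cat >> h.py <<'E'
def bar(n='top'):
    p,d=snap(n);X=cloud(n,d);z=X[...,2];c=p.astype(int)
    # bar top: within 14 mm of the centre line, between 58 and 95 high
    m=(abs(X[...,0]-(574+.022*(X[...,1]+21)))<13)&(X[...,1]>-240)&(X[...,1]<300)&(z>52)&(z<74)&(d>0)
    k,l,s,_=cv2.connectedComponentsWithStats(m.astype(np.uint8));i=1+np.argmax(s[1:,4]);P=X[l==i]
    P=P[abs(P[:,1]-np.median(P[:,1]))<185]
    a=np.polyfit(P[:,1],P[:,2],1)
    nz=X[(abs(X[...,0]-577)<14)&(z>a[1]+a[0]*X[...,1]+11)&(z<a[1]+a[0]*X[...,1]+19)&(X[...,1]>90)]
    s=monitor.read_state()
    print('slope %.3f y %.1f..%.1f nozzle y %.1f x %.1f | t %.2f tcp'%(a[0],P[:,1].min(),P[:,1].max(),nz[:,1].mean(),nz[:,0].mean(),s['clock']),np.round(s['eef_pos'],1),'F',np.round(s['force'],1))
E
python3 -c "
from h import *
bar()"
```

```text
slope 0.001 y -182.3..157.8 nozzle y 127.9 x 574.8 | t 2.23 tcp [ 572.  -209.4   53.5] F [-0.   1.7 -0.3]
```

arm_command --series '[0,0,-0.4,0,0,0,0,-0.8,0,0,0,0,-1.2,0,0,0,0,-1.6,0,0,0,0,-2,0,0]'

```text
clock: 2.65
eef_pos: [571.9, -191.0, 52.9]
tool_rot: [-3.142, 0.0, -0.022]
force: [1.0, -0.1, 0.0]
width: -0.1
gripper_force: 0.0
```

arm_command --series '[0,0,-0.4,0,0,0,0,-0.8,0,0,0,0,-1.2,0,0,0,0,-1.6,0,0,0,0,-2,0,0]'

```text
clock: 3.07
eef_pos: [572.4, -171.0, 52.9]
tool_rot: [-3.142, -0.0, -0.022]
force: [0.3, -0.0, 0.0]
width: 0.3
gripper_force: 0.0
```

```bash
python3 -c "
from h import *
bar()"
```

```text
slope 0.001 y -101.2..157.7 nozzle y 127.7 x 575.0 | t 3.12 tcp [ 572.5 -169.7   52.9] F [ 0.2  0.9 -0.7]
```

```bash
python3 -c "
from h import *
p,d=snap('scene');q,e=snap('top')
a=cv2.resize(p[140:310,230:450],None,fx=2.6,fy=2.6);b=cv2.resize(q[160:285,165:385],None,fx=2,fy=2)
cv2.imwrite('pics/c1.png',np.vstack([cv2.resize(a,(440,340)),cv2.resize(b,(440,250))])[:,:,::-1])"
```

```text
(no output)
```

View pics/c1.png

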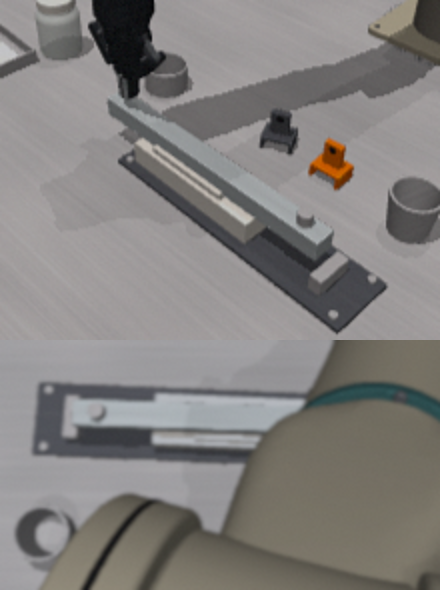

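```bash
python3 -c "
from h import *
s=monitor.read_state();print(s['eef_pos'],s['force'],s['torque'],s['qpos'])
for n in('scene','top'):
  c=viewer.camera_model(n)
  for P in (s['eef_pos'],[571,-201,68],[571,-201,40],[577,129,84]):
    q=c['mtx']@(c['R']@np.array(P)+c['t']);print(n,np.round(P),np.round(q[:2]/q[2],1))
p,d=snap('scene')
X=cloud('scene',d)
g=p.astype(int).sum(2)
Q=X[(g<110)&(X[...,2]>30)&(X[...,2]<110)&(X[...,0]>480)&(X[...,0]<680)&(X[...,1]<-60)]
print([np.round(np.percentile(Q[:,i],[1,20,50,80,99])) for i in range(3)])
for v in range(174,190,3): print(v,[(u,*np.round(X[v,u]).astype(int)) for u in range(286,302,3)])
"
```

```text
[ 572.46004384 -170.9101944    52.90960054] [ 0.04543112 -0.70005367  0.23048388] [ 0.02469785  0.009297   -0.01088946] [ 0.18507006  0.75237973  0.09331384  1.79350903 -0.11310494  0.60090997
 -1.24511348]
scene [ 572. -171.   53.] [294.3 194.9]
scene [ 571 -201   68] [287.2 185.5]
scene [ 571 -201   40] [287.8 193.5]
scene [577 129  84] [383.  244.9]
top [ 572. -171.   53.] [343.6 199.9]
top [ 571 -201   68] [357.2 199.5]
top [ 571 -201   40] [355.7 201.6]
top [577 129  84] [211.5 194. ]
[array([568., 571., 577., 580., 585.]), array([-172., -160., -157., -156., -155.]), array([ 87.,  93., 101., 107., 109.])]
174 [(286, np.int64(479), np.int64(-320), np.int64(1)), (289, np.int64(584), np.int64(-173), np.int64(127)), (292, np.int64(586), np.int64(-159), np.int64(135)), (295, np.int64(579), np.int64(-155), np.int64(133)), (298, np.int64(586), np.int64(-135), np.int64(147)), (301, np.int64(586), np.int64(-124), np.int64(152))]
177 [(286, np.int64(488), np.int64(-310), np.int64(-1)), (289, np.int64(586), np.int64(-172), np.int64(118)), (292, np.int64(586), np.int64(-159), np.int64(125))
[... 732 characters left out ...]
 np.int64(98)), (301, np.int64(476), np.int64(-253), np.int64(-1))]
186 [(286, np.int64(516), np.int64(-277), np.int64(-3)), (289, np.int64(585), np.int64(-176), np.int64(87)), (292, np.int64(584), np.int64(-164), np.int64(93)), (295, np.int64(580), np.int64(-157), np.int64(94)), (298, np.int64(570), np.int64(-157), np.int64(89)), (301, np.int64(487), np.int64(-241), np.int64(0))]
189 [(286, np.int64(582), np.int64(-193), np.int64(67)), (289, np.int64(575), np.int64(-189), np.int64(65)), (292, np.int64(585), np.int64(-164), np.int64(83)), (295, np.int64(566), np.int64(-174), np.int64(68)), (298, np.int64(560), np.int64(-170), np.int64(67)), (301, np.int64(496), np.int64(-231), np.int64(-1))]
```

```bash
python3 -c "
from h import *
p,d=snap('scene');X=cloud('scene',d)
cv2.imwrite('pics/c2.png',cv2.resize(p[165:215,265:325],None,fx=10,fy=10,interpolation=0)[:,:,::-1])
for u in (290,292,294): print(u,[(v,p[v,u].sum(),*np.round(X[v,u]).astype(int).tolist()) for v in range(185,204)])
"
```

```text
290 [(185, np.uint64(121), 582, -175, 90), (186, np.uint64(139), 585, -171, 89), (187, np.uint64(134), 584, -173, 85), (188, np.uint64(325), 573, -187, 68), (189, np.uint64(467), 575, -185, 67), (190, np.uint64(475), 579, -180, 68), (191, np.uint64(476), 580, -179, 66), (192, np.uint64(475), 584, -175, 67), (193, np.uint64(424), 586, -172, 66), (194, np.uint64(311), 587, -171, 64), (195, np.uint64(267), 585, -174, 58), (196, np.uint64(272), 585, -174, 55), (197, np.uint64(271), 586, -173, 52), (198, np.uint64(275), 587, -172, 50), (199, np.uint64(264), 586, -174, 44), (200, np.uint64(332), 587, -173, 43), (201, np.uint64(445), 557, -212, -2), (202, np.uint64(476), 560, -207, 0), (203, np.uint64(475), 563, -205, -2)]
292 [(185, np.uint64(238), 585, -163, 97), (186, np.uint64(236), 585, -163, 93), (187, np.uint64(234), 584, -164, 90), (188, np.uint64(233), 584, -165, 86), (189, np.uint64(253), 585, -164, 83), (190, np.uint64(288), 574, -177, 67), (191, np.uint64(287), 576, -175, 66), (192, np.uint64(434), 580, -170, 68), (193, np.uint64(480), 581, -170, 65), (194, np.uint64(502), 587, 
[... 375 characters left out ...]
), 580, -160, 96), (186, np.uint64(48), 581, -160, 93), (187, np.uint64(46), 580, -161, 89), (188, np.uint64(111), 580, -162, 85), (189, np.uint64(243), 578, -164, 79), (190, np.uint64(281), 572, -172, 69), (191, np.uint64(290), 573, -171, 66), (192, np.uint64(281), 576, -167, 67), (193, np.uint64(289), 580, -163, 68), (194, np.uint64(432), 582, -161, 67), (195, np.uint64(481), 586, -156, 68), (196, np.uint64(363), 588, -154, 67), (197, np.uint64(270), 585, -157, 61), (198, np.uint64(264), 587, -155, 60), (199, np.uint64(266), 587, -155, 56), (200, np.uint64(270), 587, -156, 52), (201, np.uint64(274), 585, -158, 46), (202, np.uint64(263), 587, -156, 45), (203, np.uint64(283), 586, -158, 40)]
```

View pics/c2.png

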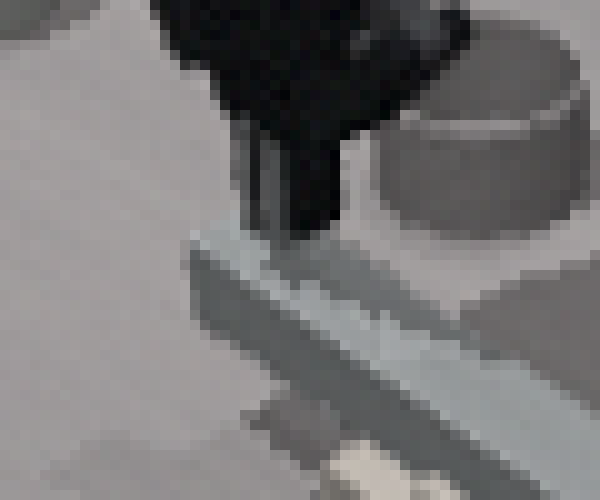

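The closed fingertips are hovering over the bar, at about (293,189). The real tip is near z=80, about 28 mm above the reported TCP. I back off behind the tail and come down lower.

arm_command --series '[0,0,2,0,0,0,0,4.2,0,0,0,0,6.2,0,0,0,0,6.2,1.4,0,0,0,6.2,2.8,0]'

```text
clock: 3.73
eef_pos: [571.4, -236.8, 25.5]
tool_rot: [3.139, -0.002, -0.026]
force: [0.0, 0.9, -0.5]
width: -0.1
gripper_force: 0.0
```

```bash
python3 -c "
from h import *
bar('scene')
p,d=snap('scene');X=cloud('scene',d)
cv2.imwrite('pics/c3.png',cv2.resize(p[165:215,245:305],None,fx=8,fy=8,interpolation=0)[:,:,::-1])
s=monitor.read_state();c=viewer.camera_model('scene');q=c['mtx']@(c['R']@(s['eef_pos'])+c['t']);print(q[:2]/q[2])
for u in range(266,284,2): print(u,[(v,*np.round(X[v,u]).astype(int).tolist()) for v in range(178,196,2) if X[v,u,2]>15])
"
```

```text
slope -0.001 y -179.7..160.0 nozzle y 130.4 x 580.5 | t 3.78 tcp [ 569.2 -234.4   22.2] F [ 0.   0.7 -1.4]
[281.22771498 192.92042426]
266 []
268 []
270 []
272 []
274 []
276 [(178, 581, -235, 81), (180, 581, -236, 74), (182, 580, -238, 65), (184, 581, -238, 59)]
278 [(178, 580, -227, 85), (180, 581, -227, 78), (182, 579, -231, 68), (184, 580, -230, 62), (186, 582, -228, 58)]
280 [(178, 576, -223, 85), (180, 578, -222, 79), (182, 578, -223, 72), (184, 578, -224, 65), (186, 578, -225, 57)]
282 [(178, 584, -204, 98), (180, 573, -219, 78), (182, 574, -219, 72), (184, 572, -223, 62), (186, 573, -221, 57)]
```

View pics/c3.png

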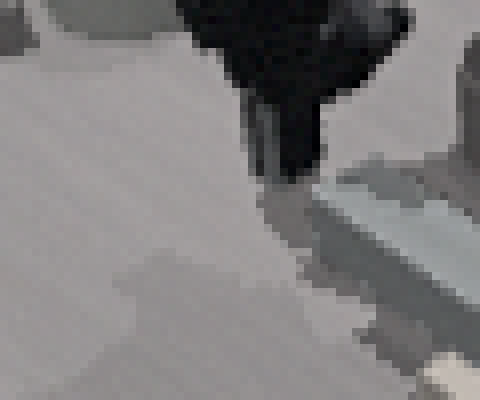

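The fingertips are now behind the tail, with the tip near (281,187) at z of about 54 and the front face 18 mm short of the tail. Now I push.

arm_command --series '[0,0,-0.8,0,0,0,0,-1.5,0,0,0,0,-2,0,0,0,0,-2.5,0,0,0,0,-3,0,0]'

```text
clock: 4.25
eef_pos: [572.3, -203.1, 25.7]
tool_rot: [3.141, -0.001, -0.021]
force: [-1.4, -2.5, 0.2]
width: -0.3
gripper_force: 1.0
```

arm_command --series '[0,0,-0.6,0,0,0,0,-1.2,0,0,0,0,-1.8,0,0,0,0,-2.4,0,0,0,0,-3,0,0]'

```text
clock: 4.67
eef_pos: [572.4, -172.8, 25.0]
tool_rot: [3.142, -0.0, -0.022]
force: [-0.1, -1.3, 1.1]
width: 0.3
gripper_force: 1.0
```

```bash
python3 -c "
from h import *
bar('scene')"
```

```text
slope -0.001 y -138.2..202.5 nozzle y 172.7 x 580.1 | t 4.72 tcp [ 572.4 -170.6   24.8] F [-0.7  0.9  0.7]
```

arm_command --series '[0,0,-0.5,0,0,0,0,-1,0,0,0,0,-1.5,0,0,0,0,-1.1,0,0,0,0,-1.1,0,0]'

```text
clock: 5.13
eef_pos: [572.5, -162.3, 24.8]
tool_rot: [-3.141, 0.0, -0.022]
force: [-0.3, 0.3, 0.3]
width: -0.1
gripper_force: 0.0
```

```bash
python3 -c "
from h import *
bar('scene')"
```

```text
slope -0.001 y -121.4..219.1 nozzle y 189.5 x 580.4 | t 5.18 tcp [ 572.5 -162.6   24.8] F [-0.7  0.2  0.2]
```

arm_command --series '[0,0,-0.5,0,0,0,0,-0.9,0,0,0,0,-0.5,0,0,0,0,-0.5,0,0,0,0,-0.5,0,0]'

```text
clock: 5.6
eef_pos: [572.6, -157.7, 24.9]
tool_rot: [3.142, 0.0, -0.022]
force: [0.7, 0.6, -0.3]
width: 0.2
gripper_force: 0.0
```

```bash
python3 -c "
from h import *
bar('scene')"
```

```text
slope -0.001 y -118.1..222.8 nozzle y 193.2 x 580.2 | t 5.65 tcp [ 572.6 -157.6   24.9] F [ 0.7 -0.7  0.1]
```

arm_command --series '[0,0,-0.5,0,0,0,0,-0.9,0,0,0,0,-0.5,0,0,0,0,-0.5,0,0,0,0,-0.5,0,0]'

```text
clock: 6.07
eef_pos: [572.8, -152.7, 24.9]
tool_rot: [3.141, -0.0, -0.022]
force: [-0.5, 0.5, -0.1]
width: 0.1
gripper_force: 0.0
```

```bash
python3 -c "
from h import *
bar('scene')"
```

```text
slope -0.001 y -113.0..227.9 nozzle y 198.6 x 580.3 | t 6.12 tcp [ 572.8 -152.5   24.9] F [ 0.1  0.4 -0.3]
```

arm_command --series '[0,0,-0.5,0,0,0,0,-0.9,0,0,0,0,-0.5,0,0,0,0,-0.5,0,0,0,0,-0.5,0,0]'

```text
clock: 6.53
eef_pos: [572.9, -147.6, 24.9]
tool_rot: [3.141, -0.0, -0.022]
force: [-0.1, -0.1, -0.7]
width: 0.1
gripper_force: 0.0
```

```bash
python3 -c "
from h import *
bar('scene')"
```

```text
slope -0.001 y -105.5..233.3 nozzle y 203.5 x 580.1 | t 6.58 tcp [ 572.9 -147.5   24.9] F [-0.1 -0.5  0.1]
```

arm_command --series '[0,0,-0.5,0,0,0,0,-0.9,0,0,0,0,-0.5,0,0,0,0,-0.5,0,0,0,0,-0.5,0,0]'

```text
clock: 7.0
eef_pos: [573.0, -142.6, 24.9]
tool_rot: [3.141, 0.0, -0.022]
force: [0.4, -0.0, -0.2]
width: -0.1
gripper_force: 0.0
```

```bash
python3 -c "
from h import *
bar('scene')"
```

```text
slope -0.001 y -103.6..238.4 nozzle y 208.3 x 579.8 | t 7.05 tcp [ 573.  -142.5   24.9] F [ 0.7 -0.1  0.4]
```

arm_command --series '[0,0,-0.5,0,0,0,0,-0.9,0,0,0,0,-0.5,0,0,0,0,-0.5,0,0,0,0,-0.5,0,0]'

```text
clock: 7.47
eef_pos: [573.1, -137.6, 24.9]
tool_rot: [3.142, 0.0, -0.022]
force: [-0.6, 0.4, -0.3]
width: 0.0
gripper_force: 0.0
```

```bash
python3 -c "
from h import *
bar('scene')"
```

```text
slope -0.002 y -92.7..243.3 nozzle y 213.2 x 579.8 | t 7.52 tcp [ 573.1 -137.5   24.9] F [ 0.3  1.  -0.7]
```

arm_command --series '[0,0,-0.5,0,0,0,0,-0.9,0,0,0,0,-0.5,0,0,0,0,-0.5,0,0,0,0,-0.5,0,0]'

```text
clock: 7.93
eef_pos: [573.2, -132.6, 24.9]
tool_rot: [3.142, 0.0, -0.022]
force: [-0.3, 1.2, -0.5]
width: 0.0
gripper_force: 0.0
```

```bash
python3 -c "
from h import *
bar('scene')"
```

```text
slope -0.051 y -59.4..249.0 nozzle y 219.9 x 579.6 | t 7.98 tcp [ 573.2 -132.5   24.9] F [ 0.4  0.1 -0.1]
```

It's tipping. I back the finger off and rise, then check.

arm_command --series '[0,0,1,0,0,0,0,3,0,0,0,0,5,0,0,0,0,5,-3,0,0,0,5,-6,0]'

```text
clock: 8.4
eef_pos: [569.8, -185.2, 83.9]
tool_rot: [3.141, 0.005, -0.026]
force: [-0.1, 1.2, 0.6]
width: 0.1
gripper_force: 0.0
```

```bash
python3 -c "
from h import *
bar('scene');bar('scene')"
```

```text
slope -0.069 y -11.4..245.5 nozzle y 220.8 x 578.8 | t 8.45 tcp [ 574.7 -185.7   90.7] F [ 1.  -0.3  3.2]
slope -0.068 y -18.2..246.7 nozzle y 221.1 x 579.0 | t 8.50 tcp [ 575.3 -185.2   89.2] F [-0.1  0.8 -0.3]
```

arm_command --series '[30,-1.5,-1.5,-3,6.4,40,-3,-3,-4,12.8,50,-4.6,-4.7,-4,19.2,50,-6.2,-6.3,-4,25.6,50,-7.7,-7.8,-4,32]'

```text
clock: 8.92
eef_pos: [495.8, -102.4, 124.9]
tool_rot: [-3.142, 0.0, -0.586]
force: [-0.6, 0.4, -0.1]
width: 42.7
gripper_force: 0.0
```

```bash
cat >> h.py <<'E'
def to(x,y,z,psi):
    s=monitor.read_state();e=s['eef_pos'];w=s['tool_rot'][2];dx,dy=x-e[0],y-e[1]
    print('t',s['clock'],'shift cm',np.round([(np.cos(w)*dx+np.sin(w)*dy)/10,(np.sin(w)*dx-np.cos(w)*dy)/10,(e[2]-z)/10],2),'roll',np.degrees(w-psi),'w',s['width'],e,w,s['qpos'])
E
python3 -c "
from h import *
to(430,-23,60,np.radians(-65.4))"
```

```text
t 8.9167 shift cm [-9.88 -2.98  6.49] roll 31.811486351945543 w 42.67117821688247 [ 495.79099356 -102.44949826  124.89478848] -0.5862301540096022 [-0.04346897  0.55623343  0.28149376  1.99956764 -0.2555972   0.61918872
 -1.7500046 ]
```

arm_command --series '[50,-2.2,-0.6,0,6.4,50,-4.4,-1.2,1,12.8,50,-6.6,-1.8,3,19.2,50,-8.8,-2.4,5,25.6,50,-9.9,-3,6.5,31.8]'

```text
clock: 9.33
eef_pos: [427.2, -22.2, 58.8]
tool_rot: [3.138, 0.002, -1.14]
force: [-0.2, 0.2, -0.1]
width: 42.4
gripper_force: 0.0
```

arm_command --series '[50,0,0,0,0,50,0,0,0,0,50,0,0,0,0,50,0,0,0,0,50,0,0,0,0]'

```text
clock: 9.75
eef_pos: [431.9, -24.4, 60.7]
tool_rot: [-3.139, -0.001, -1.136]
force: [1.0, 0.1, 0.3]
width: 42.5
gripper_force: 0.0
```

```bash
python3 -c "
from h import *
to(430,-23,0,np.radians(-65.4))
p,d=snap('scene');X=cloud('scene',d);np.savez('s4',p=p,d=d)
g=p.astype(int).sum(2)
m=(g<260)&(np.hypot(X[...,0]-430,X[...,1]+23)<75)&(X[...,2]>62)&(X[...,2]<110)
ys,xs=np.nonzero(m);print(m.sum(),[np.round(np.percentile(X[m][:,i],[1,10,50,90,99])) for i in range(3)])
cv2.imwrite('pics/c4.png',cv2.resize(p[120:245,310:450],None,fx=5,fy=4.8,interpolation=cv2.INTER_CUBIC)[:,:,::-1])
"
```

```text
t 9.75 shift cm [-0.21  0.11  6.07] roll 0.33025434034897244 w 42.538485644470285 [431.90205746 -24.43882895  60.66905374] -1.1356813051962 [-0.22628582  0.61483977  0.31590755  2.23889095 -0.53887378  0.3560507
 -2.16152343]
65 [array([407., 410., 456., 464., 469.]), array([-30., -27., -12.,  -4.,  -2.]), array([ 90.,  92., 101., 108., 110.])]
```

View pics/c4.png

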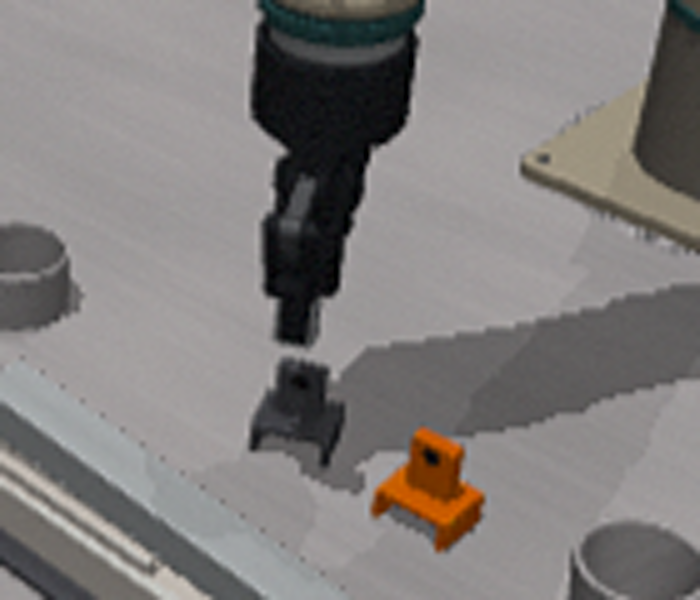

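The open fingers straddle the tab squarely: tip at crop (297,345), tab at (302,375). Descend and grip.

arm_command --series '[50,-0.1,0,2,0,50,-0.1,0,4,0,50,-0.1,0,5.2,0,50,-0.1,0,6,0,50,-0.1,0,6,0]'

```text
clock: 10.22
eef_pos: [429.8, -22.9, -1.1]
tool_rot: [3.14, 0.0, -1.136]
force: [-0.7, 0.6, -0.3]
width: 42.6
gripper_force: 0.0
```

```bash
python3 -c "
from h import *
to(430,-23,0,np.radians(-65.4));print(monitor.read_state()['force'])
p,d=snap('scene');X=cloud('scene',d);g=p.astype(int).sum(2)
for v in range(186,216,2): print(v,[(u,g[v,u],*np.round(X[v,u]).astype(int).tolist()) for u in range(360,380,4)])
"
```

```text
t 10.2167 shift cm [ 0.01 -0.01 -0.11] roll 0.3007601013553688 w 42.61001703513144 [429.84984901 -22.91048799  -1.05544376] -1.1361960767770085 [-0.19869237  0.75123962  0.27611745  2.26584836 -0.91760289  0.23597537
 -1.7972379 ]
[-0.71238865  0.64168755 -0.34608381]
186 [(360, np.int64(480), 361, -114, 0), (364, np.int64(98), 491, -1, 130), (368, np.int64(217), 484, 5, 130), (372, np.int64(25), 452, -5, 107), (376, np.int64(54), 447, 3, 109)]
188 [(360, np.int64(475), 364, -111, -4), (364, np.int64(92), 495, 2, 128), (368, np.int64(216), 491, 11, 131), (372, np.int64(83), 474, 11, 121), (376, np.int64(40), 449, 5, 104)]
190 [(360, np.int64(484), 376, -101, 0), (364, np.int64(54), 490, -1, 118), (368, np.int64(111), 489, 10, 122), (372, np.int64(44), 472, 10, 114), (376, np.int64(30), 446, 4, 96)]
192 [(360, np.int64(487), 381, -97, -2), (364, np.int64(50), 491, 0, 113), (368, np.int64(78), 487, 9, 115), (372, np.int64(63), 453, -3, 90), (376, np.int64(12), 408, -22, 54)]
194 [(360, np.int64(491), 388, -90, -2), (364, np.int64(54), 489, 0, 105), (368, np.int64(47), 488, 11, 110), (3
[... 1163 characters left out ...]
), 456, -35, 18), (364, np.int64(215), 459, -19, 30), (368, np.int64(56), 460, -5, 39), (372, np.int64(135), 434, -10, 20), (376, np.int64(150), 427, -2, 21)]
210 [(360, np.int64(157), 457, -33, 12), (364, np.int64(224), 437, -35, -1), (368, np.int64(124), 446, -14, 17), (372, np.int64(128), 443, -4, 22), (376, np.int64(102), 434, 3, 21)]
212 [(360, np.int64(134), 456, -33, 4), (364, np.int64(290), 444, -29, 0), (368, np.int64(276), 435, -22, -1), (372, np.int64(219), 428, -14, -1), (376, np.int64(74), 429, 0, 9)]
214 [(360, np.int64(393), 458, -31, -1), (364, np.int64(406), 449, -24, -2), (368, np.int64(288), 441, -17, -2), (372, np.int64(289), 434, -8, -1), (376, np.int64(229), 428, 1, 1)]
```

arm_command --series '[0,0,0,0,0,0,0,0,0,0,0,0,0,0,0,0,0,0,0,0,0,0,0,0,0]'

```text
clock: 10.68
eef_pos: [430.7, -22.5, 0.7]
tool_rot: [-3.14, -0.001, -1.135]
force: [0.3, 0.4, 7.2]
width: 9.0
gripper_force: 59.0
```

arm_command --series '[0,0,0,0,0,0,0,0,-1,0,0,0,0,-3,0,0,0,0,-6,0,0,0,0,-9,0]'

```text
clock: 11.1
eef_pos: [429.1, -22.6, 90.8]
tool_rot: [3.14, 0.001, -1.136]
force: [0.8, 0.1, -0.9]
width: 9.3
gripper_force: 58.5
```

```bash
python3 -c "
from h import *
to(577,-0,140,-.022)
"
```

```text
t 11.1 shift cm [  4.18 -14.37  -4.92] roll -63.82769064160654 w 9.270379017010631 [429.07626143 -22.60484629  90.79133327] -1.136003355640406 [-0.41546802  0.60141036  0.59192513  2.22576112 -0.705971    0.50774584
 -1.97503764]
```

```bash
python3 -c "
from h import *
for n in('scene','top'):
    p,d=snap(n);np.savez(n+'5',p=p,d=d);X=cloud(n,d);x,y,z=np.moveaxis(X,-1,0)
    ok=(d>0)
    for a,b in((545,556),(590,600),(596,606)):
        m=ok&(x>a)&(x<b)&(z>36.5)&(z<43)&(y>20)&(y<110);Q=y[m];print(n,'deck',a,len(Q),np.round(np.percentile(Q,[50,90,97,100]),1) if len(Q) else '')
    m=ok&(x>530)&(x<625)&(z>26)&(z<33)&(y>140)&(y<200);print('rest',m.sum(),cv2.minAreaRect(X[m][:,:2].astype(np.float32)) if m.sum()>3 else '')
    # bar top near the edge
    for c in (40,70,100):
        zt=68-.09*(c-70.5);m=ok&(abs(y-c)<12)&(abs(z-zt)<3.5)&(x>540)&(x<615);
        print('bar',c,m.sum(),np.round(np.percentile(x[m],[2,50,98]),1) if m.sum() else '','z',np.median(z[m]) if m.sum() else '')
    m=ok&(abs(x-577)<9)&(y>-100)&(y<195)&(abs(z-68+.09*(y-70))<8);print('slope',np.polyfit(y[m],z[m],1),m.sum(),y[m].min())
"

```

```text
scene deck 545 0 
scene deck 590 89 [ 55.1  95.8 104.7 109.2]
scene deck 596 70 [45.8 65.6 69.4 69.8]
rest 64 ((599.4682006835938, 174.68931579589844), (17.252965927124023, 50.48015594482422), 0.3046374022960663)
bar 40 100 [561.9 576.9 591.9] z 69.90545937269226
bar 70 108 [562.3 578.4 592. ] z 67.2115328706772
bar 100 101 [562.4 576.9 590.8] z 64.44815051320208
slope [-0.0901674  73.46638016] 728 -99.26083968936365
top deck 545 47 [32.7 67.2 69.9 70. ]
top deck 590 42 [45.6 64.8 68.5 69.2]
top deck 596 69 [45.6 64.5 67.3 69.6]
rest 48 ((574.4762573242188, 178.0259246826172), (48.80348205566406, 48.922454833984375), 20.292137145996094)
bar 40 136 [557.9 572.6 587.9] z 70.20677733328426
bar 70 135 [559.5 573.8 588. ] z 67.45575704595406
bar 100 129 [560.1 573.8 587.9] z 64.65745388087647
slope [-0.09078854 73.88626043] 1002 -98.83948331738972
```

arm_command --series '[0,-0.2,-1.7,-0.5,-6.4,0,-0.5,-3.4,-1,-12.8,0,-0.7,-5.1,-1.4,-19.2,0,-0.9,-6.8,-1.4,-25.6,0,-1.1,-8.6,-1.4,-32]'

```text
clock: 11.62
eef_pos: [503.7, 24.5, 103.8]
tool_rot: [-3.141, 0.0, -0.571]
force: [0.5, -0.4, -0.3]
width: 9.1
gripper_force: 58.4
```

```bash
python3 -c "
from h import *
to(575.4,70.5,100,-.022)
"
```

```text
t 11.6167 shift cm [ 3.55 -7.75  0.38] roll -31.456505689852055 w 9.057022151133216 [503.65211143  24.47203833 103.81615028] -0.5710195954602486 [-0.43208461  0.62522244  0.49414638  2.02521141 -0.50508257  0.61175009
 -1.73692509]
```

arm_command --series '[0,0.7,-1.6,0,-6.4,0,1.4,-3.1,0,-12.8,0,2.1,-4.6,0,-19.2,0,2.8,-6.2,0,-25.6,0,3.55,-7.75,0.2,-31.5]'

```text
clock: 12.03
eef_pos: [575.8, 70.1, 101.6]
tool_rot: [-3.141, 0.0, -0.021]
force: [-0.3, 0.7, -0.4]
width: 9.2
gripper_force: 58.4
```

arm_command --series '[0,0,0,0,0,0,0,0,0,0,0,0,0,0,0,0,0,0,0,0,0,0,0,0,0]'

```text
clock: 12.45
eef_pos: [574.6, 68.7, 101.9]
tool_rot: [3.141, 0.001, -0.029]
force: [0.1, 0.2, -0.9]
width: 9.2
gripper_force: 58.5
```

```bash
python3 -c "
from h import *
to(575.4,70.5,60,-.022)
p,d=snap('scene');np.savez('s6',p=p,d=d);X=cloud('scene',d);x,y,z=np.moveaxis(X,-1,0);g=p.astype(int).sum(2)
w=(d>0)&(abs(x-577)<45)&(abs(y-70)<45)&(g<330)
for lo,hi in((98,113),(113,120),(120,126),(126,134)):
    m=w&(z>lo)&(z<hi);Q=X[m]
    if len(Q)>5: print(lo,len(Q),cv2.minAreaRect(Q[:,:2].astype(np.float32)),[np.round(np.percentile(Q[:,i],[2,98]),1) for i in(0,1)])
a=(p[120:270,300:440]);cv2.imwrite('pics/c6.png',cv2.resize(a,None,fx=4,fy=4,interpolation=cv2.INTER_CUBIC)[:,:,::-1])
"
```

```text
t 12.45 shift cm [ 0.07 -0.18  4.19] roll -0.3873660740015403 w 9.23917351671938 [574.61473199  68.69364568 101.90772992] -0.028760813401850882 [-0.3920365   0.68562189  0.3562524   1.82273091 -0.35101297  0.69639029
 -1.43710513]
98 68 ((578.358642578125, 70.8272476196289), (34.37466812133789, 44.06968688964844), 86.73666381835938) [array([557.5, 599.5]), array([52.8, 88.6])]
113 58 ((578.501220703125, 70.64726257324219), (34.55911636352539, 42.284942626953125), 87.62840270996094) [array([558.8, 599.2]), array([52.8, 88.3])]
120 120 ((577.6561279296875, 70.61153411865234), (35.18770980834961, 43.712974548339844), 89.63607788085938) [array([558.7, 599. ]), array([54.2, 87.8])]
126 18 ((586.9379272460938, 71.50885772705078), (7.351657390594482, 19.320703506469727), 16.594846725463867) [array([580.9, 590.2]), array([63.2, 80.1])]
```

View pics/c6.png

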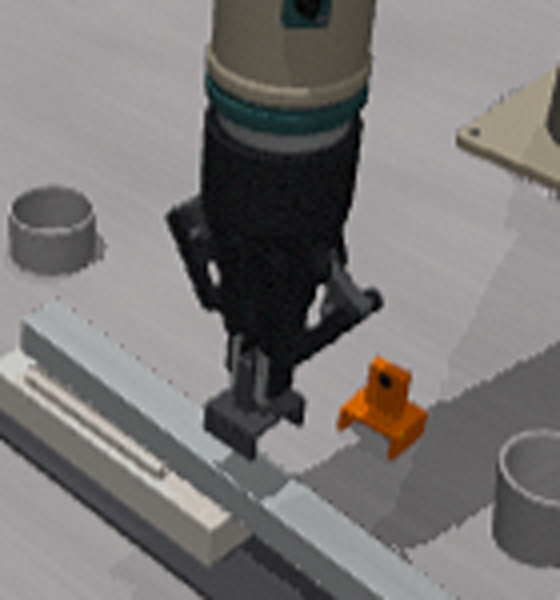

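The saddle hangs square above the bar at crop (250,420), centred over the edge to within about 1 mm. Lower it.

arm_command --series '[0,-0.1,0,1.2,0,0,-0.1,0,2.2,0,0,-0.1,0,3.1,0,0,-0.1,0,3.8,0,0,-0.1,0,4.3,0]'

```text
clock: 12.92
eef_pos: [573.9, 69.3, 57.7]
tool_rot: [3.141, 0.001, -0.027]
force: [-0.4, 0.1, 0.0]
width: 9.5
gripper_force: 58.4
```

arm_command --series '[0,0,0,0,0,0,0,0,0,0,0,0,0,0,0,0,0,0,0,0,0,0,0,0,0]'

```text
clock: 13.33
eef_pos: [574.8, 69.4, 59.4]
tool_rot: [-3.141, -0.001, -0.027]
force: [0.5, -0.2, 0.1]
width: 9.0
gripper_force: 58.4
```

```bash
python3 -c "
from h import *
to(575.4,70.5,54.7,-.022);print(monitor.read_state()['force'])
p,d=snap('scene');X=cloud('scene',d);x,y,z=np.moveaxis(X,-1,0);g=p.astype(int).sum(2)
m=(d>0)&(abs(x-577)<45)&(abs(y-70)<40)&(g<330)&(z>70)&(z<80.5)
print(cv2.minAreaRect(X[m][:,:2].astype(np.float32)),np.percentile(x[m],[2,98]),np.percentile(y[m],[2,98]),np.percentile(z[m],[50,80,95]))
for c in (30,110,140):
    m=(d>0)&(abs(y-c)<8)&(abs(z-68+.09*(y-70))<4)&(abs(x-577)<22);print(c,np.percentile(x[m],[2,98]),np.median(z[m]))
"
```

```text
t 13.3333 shift cm [ 0.06 -0.11  0.47] roll -0.29017004513982525 w 9.047622271166345 [574.81662333  69.41455515  59.36017797] -0.02706442267835052 [-0.36886507  0.74584951  0.31896516  1.84804066 -0.38224715  0.60715626
 -1.41004647]
[ 0.53303097 -0.21548434  0.05300125]
((580.7398681640625, 68.93355560302734), (43.40412521362305, 47.774169921875), 11.742225646972656) [556.86756848 599.31694191] [53.19200735 88.48048999] [78.19013911 79.29216993 79.84130769]
30 [561.60146722 591.41067099] 70.56297137170469
110 [562.60917879 592.9238567 ] 63.33515758373504
140 [564.19597618 593.21253923] 60.677904080123454
```

arm_command --series '[0,0,0,0.1,0,0,-0.05,0,0.2,0,0,-0.05,0,0.3,0,0,-0.05,0,0.35,0,0,-0.05,0,0.35,0]'

```text
clock: 13.8
eef_pos: [573.8, 69.4, 55.2]
tool_rot: [3.142, 0.0, -0.027]
force: [-0.9, -0.0, -0.6]
width: 9.7
gripper_force: 58.4
```

arm_command --series '[0,0,0,0,0,0,0,0,0,0,0,0,0,0.1,0,0,0,0,0.1,0,0,0,0,0.1,0]'

```text
clock: 14.22
eef_pos: [573.9, 69.4, 54.4]
tool_rot: [3.142, 0.0, -0.027]
force: [-0.5, 0.1, -1.2]
width: 8.9
gripper_force: 58.5
```

```bash
python3 -c "
from h import *
to(575.4,70.5,54.7,-.022);print(monitor.read_state()['force'])
p,d=snap('scene');X=cloud('scene',d);x,y,z=np.moveaxis(X,-1,0);g=p.astype(int).sum(2)
m=(d>0)&(abs(x-577)<20)&(abs(y-70)<16)&(g<330)&(z>68)&(z<80.5);print(np.percentile(z[m],[10,50,80,95]))
m=(d>0)&(abs(x-577)<9)&(((y>-100)&(y<45))|((y>95)&(y<195)))&(abs(z-68+.09*(y-70))<8);print('slope',np.polyfit(y[m],z[m],1),m.sum())
"
```

```text
t 14.2167 shift cm [ 0.14 -0.11 -0.03] roll -0.2893919710784493 w 8.873155018646823 [573.93010757  69.41731862  54.39448648] -0.027050842724155144 [-0.36636447  0.75264586  0.31451644  1.85182357 -0.38554787  0.59713278
 -1.40726645]
[-0.4967714   0.10277631 -1.1592632 ]
[72.17637793 73.79587301 74.93874911 77.18060513]
slope [-0.08610046 73.22269643] 593
```

arm_command --series '[15,0,0,0,0,20,0,0,0,0,25,0,0,0,0,30,0,0,0,0,35,0,0,0,0]'

```text
clock: 14.68
eef_pos: [574.0, 69.4, 54.5]
tool_rot: [3.142, -0.0, -0.027]
force: [-0.2, 0.6, -0.3]
width: 30.3
gripper_force: 0.0
```

arm_command --series '[45,0,0,0,0,45,0,0,-1.5,0,45,0,0,-4,0,45,0,0,-7,0,45,0,0,-10,0]'

```text
clock: 15.1
eef_pos: [573.3, 69.2, 155.1]
tool_rot: [3.141, 0.002, -0.027]
force: [1.1, 0.5, 0.3]
width: 38.4
gripper_force: 0.0
```

```bash
cat > chk.py <<'E'
from h import *
p,d=snap('scene');X=cloud('scene',d);x,y,z=np.moveaxis(X,-1,0);g=p.astype(int).sum(2)
m=(d>0)&(abs(x-577)<45)&(abs(y-70)<40)&(g<330)&(z>69)&(z<79);print(cv2.minAreaRect(X[m][:,:2].astype(np.float32)),np.percentile(x[m],[2,98]),np.percentile(y[m],[2,98]))
m=(d>0)&(abs(x-577)<17)&(abs(y-71)<17)&(z>69)&(z<79);print('plate',np.polyfit(y[m],z[m],1),np.polyfit(x[m],z[m],1)[0],m.sum(),np.polyval(np.polyfit(y[m],z[m],1),70.5))
m=(d>0)&(abs(x-577)<12)&(abs(y-70)<25)&(z>85)&(z<112);print('tab',cv2.minAreaRect(X[m][:,:2].astype(np.float32)) if m.sum() else '')
m=(d>0)&(abs(x-577)<9)&(((y>-100)&(y<45))|((y>95)&(y<195)))&(abs(z-68+.09*(y-70))<8);print('slope',np.polyfit(y[m],z[m],1))
m=(d>0)&(abs(x-577)<22)&(abs(y-75)<60)&(z>60)&(z<72)&(g>350);print('bar x',np.percentile(x[m],[2,98]))
print(monitor.read_state()['clock'],monitor.read_state()['force'])
cv2.imwrite('pics/c7.png',cv2.resize(p[150:270,290:440],None,fx=5,fy=5,interpolation=cv2.INTER_CUBIC)[:,:,::-1])
E
python3 chk.py
```

```text
((576.6859130859375, 71.94319152832031), (35.348628997802734, 44.22977828979492), 86.24614715576172) [556.76068305 598.33062564] [54.96885147 88.19749933]
plate [-7.43952136e-02  7.78626488e+01] 0.027250412625452095 110 72.61778628482948
tab ((577.0057983398438, 73.31749725341797), (11.100678443908691, 23.977806091308594), 89.59786987304688)
slope [-0.0905598  73.52957056]
bar x [562.02822472 592.06950316]
15.15 [ 1.26527834 -0.02674529  4.04190417]
```

View pics/c7.png

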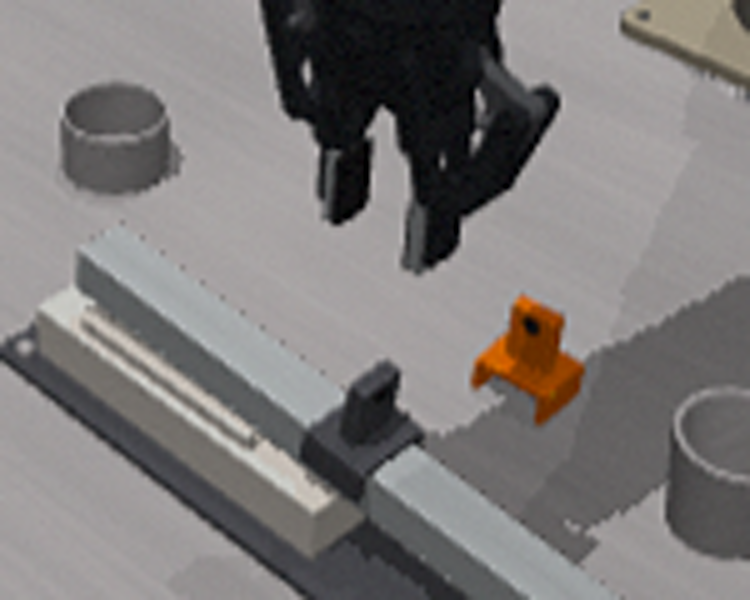

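The picture shows the saddle at crop (363,435), astride the bar and fully down. It measures within about 1.5 mm of the edge along the bar, and the bar is still tipped at 0.09 rad. Handing in.

arm_command --series '[45,0,0,0,0,45,0,0,0,0,45,0,0,0,0,45,0,0,0,0,45,0,0,0,0]'

```text
clock: 15.57
eef_pos: [573.1, 69.4, 153.2]
tool_rot: [3.141, 0.002, -0.027]
force: [0.6, 0.5, -1.0]
width: 38.4
gripper_force: 0.0
```

```bash
python3 -c "
from h import *
print(workorder.finish_job())"
```

```text
the job is handed in; nothing more can be done
None
```

Job handed in at 15.6 s, no verdict returned: the bar measured tipped at 0.09 rad and at most about 5 mm past balance (rest load not measured), the saddle fully down and square within about 1.5 mm of the edge, and the cup, cutter and jar untouched.

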